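# Press the citrus tools into their foam pockets

## Task

Put the citrus tools away: press the red hand press and the wooden squeezer each into its own cut-out in the sloping foam insert until it is fully home on the pocket floor, and let go. Leave the other things on the worktop where they stand.

Things in the scene. Friction and masses are not known exactly. Their poses are not given: they have to be found in the camera images.
- press: Red aluminium hand citrus press lying flat, 189 mm long, 44 high, 0.35 kg. Origin: underside, centre line; x from handle to bowl, z up. Straight twin-bar handle 24 mm wide, x -95 to +22, z 0 to 44. Round bowl 64 mm across centred at x=+50. Hinge lug 24 mm wide, 34 high, to x=+94. Balances near x=0 to +15: grip across the handle near x=0, fingertips at z 22 mm or more to clear the foam later.
- press_head (a point): Point in the underside of the press below the middle of its bowl, 50 mm along +x from the press's origin.
- press_pocket (a point): Pocket for the press in the foam, 20 mm deep, the press's outline with 2 mm clearance all round, round end up the slope. The point lies on the pocket floor where the press's origin belongs; its axes are those of insert. Seated, the press's frame coincides with this one and its handle stands 24 mm proud of the foam.
- squeezer: Brown wooden citrus squeezer lying flat, 180 mm long, 44 high, 0.22 kg. Origin: underside, centre line; x from handle to paddle, z up. Straight handle 24 mm wide, x -85 to +15, z 0 to 44. Oblong paddle 80 by 58 mm, x +15 to +95, 44 high. Balances near x=0 to +15: grip across the handle near x=0, fingertips at z 22 mm or more.
- squeezer_head (a point): Point in the underside of the squeezer below the middle of its paddle, 55 mm along +x from the squeezer's origin.
- squeezer_pocket (a point): Pocket for the squeezer in the same foam, 100 mm to the right (-y) of the press's, 20 mm deep, the squeezer's outline with 2 mm clearance all round, oblong end up the slope. The point lies on the pocket floor where the squeezer's origin belongs; its axes are those of insert. Seated, the squeezer's frame coincides with this one.
- insert: Black foam, yellow pocket floors, 226 mm up the slope by 200 mm. Origin midway on the pocket floors, foam face at z=+20 mm. x up the slope, y level to the left, z square out of the foam: leaning 30 degrees back to the robot. In each pocket two springy grey bulges (x -22 to +14 mm) pinch the handle: 5 to 15 N of push along -z on the handle near x=0 drives a tool home; its weight does not.
- stand: Fixed white sloping stand under the foam insert. Origin on the worktop below the middle of the insert, which lies 88 mm higher; x away from the robot at yaw 0, z up. The foam's face rises from 49 mm above the worktop at the near edge to 162 mm at the far edge.
- sugar_bowl: white lidded ceramic sugar bowl, 94 mm across, 99 mm high; bystander, origin at the centre of its underside.
- tortilla_warmer: terracotta-coloured round plastic tortilla warmer, 208 mm across, 90 mm high; bystander, origin at the centre of its underside.
- mug: blue mug, 82 mm across plus a handle, 92 mm high; bystander, origin at the centre of its underside.
- syrup: amber syrup bottle, 64 mm across, 190 mm high; bystander, origin at the centre of its underside.
- saucer: small white saucer, 80 mm across, 18 mm high; bystander, origin at the centre of its underside.
- cups: stack of white and orange plastic cups, 75 mm across, 130 mm high; bystander, origin at the centre of its underside.
- honey_jar: amber honey jar, 68 mm across, 85 mm high; bystander, origin at the centre of its underside.
Not all that is in view belongs to the job. Leave any blue or purple look-alike of the squeezer alone.

How it is judged:
By the outcome, as a careful person would: the job done as asked, in the order asked, and still so for the second after the job is handed in, with the robot touching nothing.
It also fails if it takes over 58 s, if anything falls off the work surface, if the arm or the gripper's body presses on something with over 40 N, if the wrist force passes 120 N, or if a joint passes its speed limit or range.

## Robot

A 7-joint arm with a two-finger parallel gripper is mounted at the origin on the work surface. World frame = base frame: x ahead of the robot, y to its left, z up, the work surface at z = 0. Lengths are in m, angles in degrees, forces in N, time in s.
With the tool pointing down it reaches from about 0.35 to 0.775 m from the base axis. Payload 3.1 kg.
Tool frame: the origin (TCP) lies on the centre line of the jaws, within the pads' length; the fingertips stand 17 mm ahead of it and the grasp point (between the pads) lies 2 mm behind it (robot.tip_reach is the distance from the TCP to the fingertips, in m); z points along the fingers, y is the direction in which the jaws open and shut (so a half turn about z gives the same grasp; the last joint's range is limited). The gripper opens to 85 mm and grips with 20 to 120 N. Pads are 22 mm wide; open, the fingers measure 114 mm over their backs; the gripper's body (76 mm by 85 mm) begins 54 mm behind the grasp point. The pads swing forward as they close: fully open they stand 13 mm farther back than shut.
Start: joints at [74.845, 17.813, 0.802, 86.603, -0.252, 75.585, -1.558], TCP at [0.122, -0.536, 0.221] pointing down, gripper open.
Joint ranges: [-154.91, 154.91], [-16.99, 109.72], [-72.82, 74.43], [7.12, 147.25], [-82.49, 262.49], [11.32, 116.49], [-174.64, 174.64]. Speed limits (degrees/s): [159.86, 159.86, 180, 180, 180, 180, 180].

## Interface

Orientations are given as [roll, pitch, yaw] about the fixed x, y, z axes, in that order (R = Rz(yaw) Ry(pitch) Rx(roll)).
In Python, from station import robot, fingers, vision, workorder, recognise gives the robot as it stands. Calls block until the motion is done:
- robot.move_to(position, orientation): joint-space move of the TCP to a pose.
- robot.line_to(position, orientation=None, velocity=0.15, f_stop=None): straight line of the TCP; orientation=None keeps the orientation; velocity is the mean speed in m/s. With f_stop (N) it stops when the force on the tool has changed by that much, and returns True; else False.
- robot.move_j(angles): joint-space move.
- fingers.gripper_to(opening, force=None): opening from 0.0 (shut) to 1.0 (fully open); force is the grip in N (None keeps the last); returns when the fingers have stopped.
- robot.pause(seconds).
- robot.inverse_kinematics(position, orientation): joint angles nearest the present ones, or None.
- vision.grab_frame(name): name is "scene" or "top" or "wrist"; returns the picture (384x512x3 uint8, red, green, blue); there is no depth.
- vision.calibration(name): a dict with "mtx" (3x3 intrinsics, pixels), "k1" (the pictures are not rectified: a ray, as slopes to the right and down, at radius r is drawn at 1 + k1 r^2 times it, then the intrinsics apply), "extrinsics" (4x4, takes a point from world to camera coordinates); the wrist camera has in their place "T_tool_cam" (4x4, takes a point from camera to tool coordinates, whose origin is the TCP and whose axes are the flange's). Camera axes: x right, y up, looking along -z (the intrinsics and any distortion apply to the point x, -y, -z); pixel columns grow to the right and rows downward; lengths in m; the calibration is good to about 2 mm. A picture is of the moment at which its call begins: read the wrist's pose just before it. calibration takes no time and is no camera call.
A pose or a line that the arm cannot do raises robot.PlanningError and nothing moves.
- workorder.close_job(): hands the job in, once; it reports no verdict.
Trained networks look in the newest picture that a camera, given by its name, has taken for a name from the list of things; names that differ only in an ending like _2 or _b are one class to them, and where a whole thing is asked for, a point or a joint stands for the part that bears it (a point fixed in the world has none). Each returns a list of dicts, best first, with "p" (0 to 1); they miss things now and then, are a little off and sometimes report something else, mostly with a low value. They report only what shows in the picture. A call takes as long as a camera call. They do not tell look-alikes from the thing itself.
- recognise(label, camera): "rect" ([centre column, centre row, width, height] in pixels, round what is visible of it).
Readings, each from a call of its own:
- robot.current_time_s(): time.
- robot.current_joint_positions(): joint angles.
- robot.current_dq(): joint speeds.
- robot.current_joint_torque(): joint torques, N m.
- robot.current_tool_pos(): TCP position.
- robot.current_eef_rot(): TCP orientation.
- robot.current_contact_force(): force on the tool from outside, world axes, zero at the start.
- robot.current_torque(): the same for the moment, N m.
- robot.current_finger_gap(): opening from 0.0 (shut) to 1.0 (fully open).
Only numpy, scipy, OpenCV 4.12 (cv2) and the standard library are available. Lean on these libraries where they do the work, as an engineer would, in place of code of your own. Each camera call takes 0.05 s, during which the arm holds its last target.

## Working session

There is one attempt and no reset: what is moved stays moved. The work goes in short steps, each a Python script; the robot and the scene stay as the last script left them, time stands still between calls to the robot, and variables do not carry over. Pictures are saved under pics/ and viewed, and the job is handed in when it is done.

```bash
mkdir -p pics; ls
cat > h.py <<'E'
from station import robot, fingers, vision, workorder, recognise
import numpy as np, cv2
from scipy.spatial.transform import Rotation as R
def grab(cam,fn):
    im=vision.grab_frame(cam); cv2.imwrite('pics/'+fn,im[:,:,::-1]); return im
def rpyR(o): return R.from_euler('xyz',o,degrees=True).as_matrix()
def cam(name,T=None):
    c=vision.calibration(name)
    if 'extrinsics' in c: E=np.array(c['extrinsics'])
    else: E=np.linalg.inv(T@np.array(c['T_tool_cam']))
    return np.array(c['mtx']),float(c['k1']),E
def tool():
    T=np.eye(4);T[:3,:3]=rpyR(robot.current_eef_rot());T[:3,3]=robot.current_tool_pos();return T
def proj(P,C):
    K,k,E=C;P=np.atleast_2d(P);q=P@E[:3,:3].T+E[:3,3]
    s=np.c_[q[:,0]/-q[:,2],q[:,1]/q[:,2]];s=s*(1+k*(s**2).sum(1,keepdims=True))
    return s@K[:2,:2].T+K[:2,2]
def ray(uv,C):
    K,k,E=C;d=(np.atleast_2d(uv)-K[:2,2])@np.linalg.inv(K[:2,:2]).T;s=d.copy()
    for _ in range(20): s=d/(1+k*(s**2).sum(1,keepdims=True))
    v=np.c_[s[:,0],-s[:,1],-np.ones(len(s))]@E[:3,:3]
    return -E[:3,:3].T@E[:3,3],v
def onplane(uv,C,z):
    o,v=ray(uv,C);return o+v*((z-o[2])/v[:,2])[:,None]
E
python3 - <<'E'
from h import *
for c in('scene','top'):
    im=grab(c,c+'0.png');C=cam(c)
    print(c,C[0].round(1).tolist(),C[1],C[2].round(3).tolist())
    for l in('press','squeezer','insert'):
        for d in recognise(l,c)[:4]: print(c,l,round(d['p'],2),np.round(d['rect'],1).tolist(),onplane(d['rect'][:2],C,.03).round(3).tolist())
im=grab('wrist','wrist0.png')
print(robot.current_time_s(),robot.current_eef_rot())
E
```

```text
pics
scene [[491.5, 0.0, 254.0], [0.0, 491.5, 193.2], [0.0, 0.0, 1.0]] -0.150297889632312 [[0.758, 0.652, -0.002, -0.412], [-0.538, 0.627, 0.564, 0.215], [0.369, -0.427, 0.826, -1.875], [0.0, 0.0, 0.0, 1.0]]
scene press 0.81 [175.6, 265.7, 56.8, 24.6] [[0.488, -0.314, 0.03]]
scene squeezer 0.69 [285.0, 150.8, 39.0, 46.3] [[0.459, 0.272, 0.03]]
scene squeezer 0.65 [161.6, 207.8, 39.5, 42.7] [[0.296, -0.194, 0.03]]
scene squeezer 0.59 [305.2, 121.0, 46.8, 21.1] [[0.425, 0.439, 0.03]]
scene squeezer 0.56 [239.8, 121.9, 46.1, 30.4] [[0.238, 0.271, 0.03]]
scene insert 0.89 [245.4, 201.4, 90.2, 57.8] [[0.495, 0.011, 0.03]]
scene insert 0.42 [286.9, 156.7, 38.1, 44.3] [[0.481, 0.255, 0.03]]
top [[438.5, 0.0, 256.2], [0.0, 438.5, 188.8], [0.0, 0.0, 1.0]] -0.07964342838878666 [[-0.012, -1.0, -0.01, 0.014], [0.996, -0.013, 0.085, -0.53], [-0.085, -0.009, 0.996, -1.641], [0.0, 0.0, 0.0, 1.0]]
top press 0.79 [341.4, 199.9, 30.1, 45.2] [[0.483, -0.314, 0.03]]
top squeezer 0.81 [310.1, 256.5, 47.2, 21.3] [[0.273, -0.191, 0.03]]
top squeezer 0.73 [144.6, 216.5, 46.7, 34.2] [[0.429, 0.431, 0.03]]
top squeezer 0.72 [192.2, 208.4, 22.5, 49.6] [[0.458, 0.249, 0.03]]
top squeezer 0.55 [184.8, 266.4, 20.0, 46.4] [[0.241, 0.278, 0.03]]
top insert 0.82 [263.4, 189.6, 57.6, 60.2] [[0.526, -0.02, 0.03]]
0.45 [-1.79987719e+02 -5.21622603e-04  1.27717992e+01]
```

Run:
```python
import cv2
a=cv2.imread('pics/top0.png')[110:320,90:390];cv2.imwrite('pics/t1.png',cv2.resize(a,None,fx=2.66,fy=2.66,interpolation=cv2.INTER_CUBIC))
a=cv2.imread('pics/scene0.png');cv2.imwrite('pics/s1.png',cv2.resize(a,None,fx=1.5,fy=1.5,interpolation=cv2.INTER_CUBIC))
```

```text
(no output)
```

View pics/t1.png

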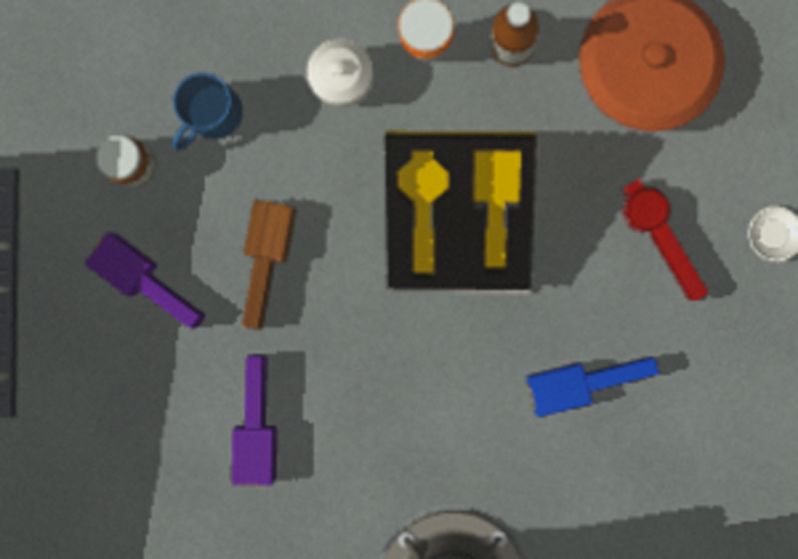

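View pics/s1.png

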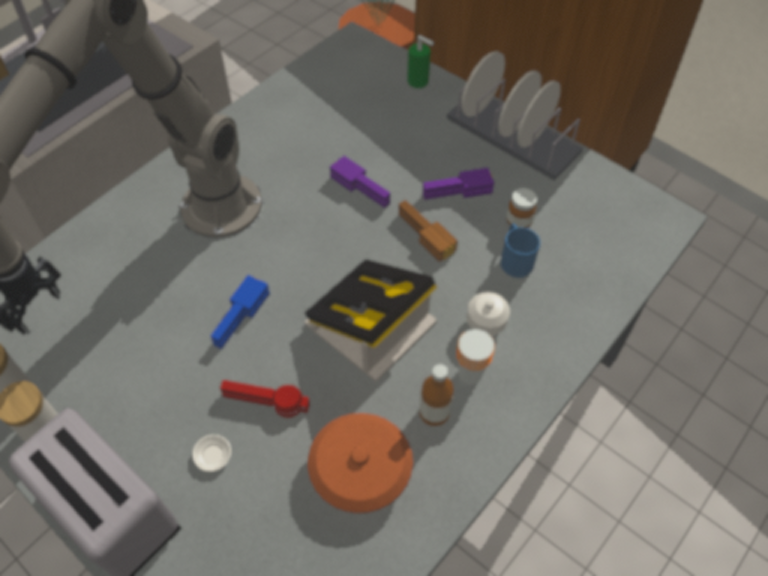

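Top view: the red press is at crop px (650,210)–(700,295). The brown squeezer is at (270,230)–(255,325). The foam spans (387,132)–(535,290), with the press pocket on the left and the squeezer pocket on the right. The blue and purple pieces are look-alikes. Next is a coarse pose fit from silhouettes.

```bash
cat >> h.py <<'E'
from scipy.optimize import minimize
def rect(x0,x1,w): return np.array([[x0,-w],[x1,-w],[x1,w],[x0,w]])/1000
t=np.linspace(0,2*np.pi,40,endpoint=False)
def parts(name,c=0):
    if name=='press': return [(rect(-95-c,22,12+c),.044),(np.c_[50+(32+c)*np.cos(t),(32+c)*np.sin(t)]/1000,.044),(rect(50,94+c,12+c),.034)]
    return [(rect(-85-c,20,12+c),.044),(rect(15-c,95+c,29+c),.044)]
S=4
def soft(im,kind):
    h=cv2.resize(im,None,fx=S,fy=S,interpolation=cv2.INTER_LINEAR)
    hsv=cv2.cvtColor(h,cv2.COLOR_RGB2HSV);H,s,v=[hsv[...,i].astype(int) for i in range(3)]
    if kind=='press': m=((H<5)|(H>172))&(s>150)&(v>50)
    elif kind=='squeezer': m=(H>6)&(H<18)&(s>110)&(v>40)
    elif kind=='yellow': m=(H>19)&(H<33)&(s>150)&(v>60)
    return m.astype(np.uint8)
def fill(shape,uv,m,hull=False):
    p=((uv+.5)*S-.5)
    if hull: p=cv2.convexHull(p.astype(np.float32))
    cv2.fillPoly(m,[np.round(p*16).astype(np.int32).reshape(-1,1,2)],1,shift=4)
def render(name,p,C,shape):
    m=np.zeros(shape,np.uint8);c,s=np.cos(p[2]),np.sin(p[2]);Rz=np.array([[c,-s],[s,c]])
    for pl,h in parts(name):
        q=pl@Rz.T+p[:2]
        P=np.r_[np.c_[q,0*q[:,0]],np.c_[q,0*q[:,0]+h]];fill(shape,proj(P,C),m,True)
    return m
def insT(p):
    Rm=R.from_euler('z',p[2]).as_matrix()@R.from_euler('y',-30,degrees=True).as_matrix()
    return Rm,np.array([p[0],p[1],.088])
def render_ins(p,C,shape):
    Rm,t0=insT(p);out=np.zeros(shape,np.uint8)
    for n,y in(('press',.05),('squeezer',-.05)):
        a=np.zeros(shape,np.uint8);b=a.copy();g=a.copy()
        for pl,h in parts(n,2):
            for m,z in((a,0),(b,.02)):
                P=np.c_[pl[:,0],pl[:,1]+y,0*pl[:,0]+z]@Rm.T+t0;fill(shape,proj(P,C),m)
        out|=a&b
    return out
def fit(fn,obs,p0,roi_c,it=250):
    # obs list of (mask,C); roi restrict
    ms=[]
    for m,C in obs:
        u=proj(roi_c[:3],C)[0];r=roi_c[3]*abs(C[0][0,0])/abs((np.r_[roi_c[:3],1]@C[2].T)[2])
        k=np.zeros_like(m);cv2.circle(k,tuple(int(v*S) for v in u),int(r*S),1,-1);ms.append((m&k,C))
    def cost(p):
        s=0
        for m,C in ms:
            r=fn(p,C,m.shape);s+=1-(r&m).sum()/max(1,(r|m).sum())
        return s/len(ms)
    p0=np.array(p0,float);sx=np.vstack([p0]+[p0+d for d in np.diag([.012,.012,.15])])
    for k in range(2):
        o=minimize(cost,p0,method='Nelder-Mead',options=dict(initial_simplex=sx,maxiter=it,xatol=1e-5,fatol=1e-5))
        p0=o.x;sx=np.vstack([p0]+[p0+d for d in np.diag([-.004,.004,.03])])
    return o.x,o.fun
E
python3 - <<'E'
from h import *
im={c:cv2.imread(f'pics/{c}0.png')[:,:,::-1].copy() for c in('top','scene')}
def go(fn,kind,p0,z,r):
    for cs in(('top','scene'),('top',),('scene',)):
        p,f=fit(fn,[(soft(im[c],kind),cam(c)) for c in cs],p0,np.array([*p0[:2],z,r]))
        print(kind,cs,p.round(4),np.degrees(p[2]).round(2),round(f,3))
go(lambda p,C,s:render('press',p,C,s),'press',[.483,-.314,np.radians(30)],.02,.14)
go(lambda p,C,s:render('squeezer',p,C,s),'squeezer',[.458,.249,np.radians(-8)],.02,.14)
go(render_ins,'yellow',[.52,-.02,0],.09,.11)
E
```

```text
press ('top', 'scene') [ 0.4848 -0.3088  0.507 ] 29.05 0.282
press ('top',) [ 0.484  -0.3087  0.5072] 29.06 0.173
press ('scene',) [ 0.4812 -0.3027  0.4414] 25.29 0.378
squeezer ('top', 'scene') [ 0.4492  0.2651 -0.1797] -10.3 0.241
squeezer ('top',) [ 0.4502  0.265  -0.2047] -11.73 0.154
squeezer ('scene',) [ 0.4397  0.2716 -0.2328] -13.34 0.311
yellow ('top', 'scene') [ 0.5235 -0.0147 -0.0195] -1.12 0.226
yellow ('top',) [ 0.5243 -0.0162 -0.0152] -0.87 0.109
yellow ('scene',) [ 0.5228 -0.0136 -0.0101] -0.58 0.329
```

View pics/wrist0.png

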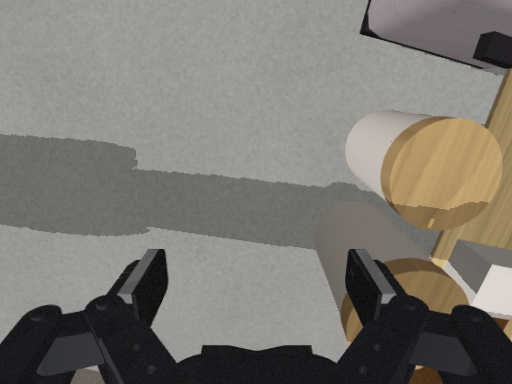

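Run:
```python
from h import *
print(np.array(vision.calibration('wrist')['T_tool_cam']).round(3).tolist(), vision.calibration('wrist')['mtx'])
P=dict(press=(.484,-.3087,29.06),squeezer=(.4502,.265,-11.7))
for n,(x,y,a) in P.items():
  for f in(0,180):
    for z in(.04,.25):
      q=robot.inverse_kinematics([x,y,z],[180,0,a+f]);print(n,f,z,None if q is None else np.round(q,0))
Rm,t0=insT([.524,-.0155,-.018])
for y in(.05,-.05):
  for f in(1,-1):
    M=Rm@np.diag([1,-1,-1])@np.diag([f,f,1]);o=R.from_matrix(M).as_euler('xyz',degrees=True)
    for h in(.04,.12):
      q=robot.inverse_kinematics(list(t0+Rm@[0,y,h]),list(o));print(y,f,h,o.round(1),None if q is None else np.round(q,0))
```

```text
[[-0.0, 0.952, 0.305, 0.078], [1.0, 0.0, -0.001, -0.0], [-0.001, 0.305, -0.952, -0.154], [0.0, 0.0, 0.0, 1.0]] [[311.76419601   0.         256.31794367]
 [  0.         311.76419601 191.86422671]
 [  0.           0.           1.        ]]
press 0 0.04 [ 42.  31. -15.  96.   9.  55. -38.]
press 0 0.25 [ 41.  21. -15.  79.   5.  81. -34.]
press 180 0.04 [ 70.  46. -62.  95.  43.  67. 117.]
press 180 0.25 [ 69.  31. -62.  78.  27.  86. 129.]
squeezer 0 0.04 [   8.   37.  -56.  103.   35.   60. -164.]
squeezer 0 0.25 [ -50.   14.   22.   88.   -5.   79. -129.]
squeezer 180 0.04 [  3.  34. -49. 103.  30.  57.  21.]
squeezer 180 0.25 [ 13.  25. -65.  86.  23.  83.  26.]
0.05 1 0.04 [180. -30.  -1.] [  50.    4.  -61.  129.   25.   21. -122.]
0.05 1 0.12 [180. -30.  -1.] [ 41. -13. -43. 128. -12.  33. -87.]
0.05 -1 0.04 [180.  30. 179.] [ 50.   4. -61. 129.  25.  21.  58.]
0.05 -1 0.12 [180.  30. 179.] [ 27. -12. -33. 128.  -5.  32.  86.]
-0.05 1 0.04 [180. -30.  -1.] [ 47.   2. -39. 129.  -6.  19. -78.]
-0.05 1 0.12 [180. -30.  -1.] [ 57. -12. -40. 128. -27.  35. -57.]
-0.05 -1 0.04 [180.  30. 179.] [ 47.   2. -39. 129.  -6.  19. 102.]
-0.05 -1 0.12 [180.  30. 179.] [ 21. -10. -10. 128. -12.  33. 108.]
```

Run:
```python
from h import *
for yw in (179,-150,150,120,-120):
    q=robot.inverse_kinematics([.54,-.0155,.29],[180,0,yw]);print(yw,None if q is None else np.round(q,0))
robot.move_to([.54,-.0155,.29],[180,0,179]); T=tool();print(T.round(3).tolist())
im=grab('wrist','w_ins.png');C=cam('wrist',T)
p,f=fit(render_ins,[(soft(im,'yellow'),C)],[.524,-.0155,-.018],np.array([.524,-.0155,.09,.13]))
print(p.round(4),np.degrees(p[2]),f)
r=render_ins(p,C,(384*S,512*S));cs,_=cv2.findContours(r,0,2)
o=cv2.resize(im[:,:,::-1],None,fx=1.5,fy=1.5);
for c in cs: cv2.polylines(o,[(c*1.5/S).astype(np.int32)],True,(0,0,255),1)
cv2.imwrite('pics/w_ins_o.png',o);print(robot.current_time_s(),robot.current_joint_positions())
```

```text
179 [ 35.  21. -49.  79.  16.  87.  76.]
-150 [ 41.  25. -62.  79.  22.  89. 102.]
150 [ 34.  21. -48.  79.  16.  87.  47.]
120 [ 35.  22. -50.  79.  16.  87.  16.]
-120 [ 41.  25. -62.  79.  22.  89. 132.]
[[-1.0, 0.02, -0.001, 0.54], [0.02, 1.0, -0.001, -0.017], [0.001, -0.001, -1.0, 0.29], [0.0, 0.0, 0.0, 1.0]]
[ 0.5238 -0.0161 -0.0189] -1.082060766179613 0.06078871973484634
2.8917 [ 34.65782213  21.42863658 -49.02769018  79.04309823  16.06668148
  86.69944185  75.55795098]
```

View pics/w_ins_o.png

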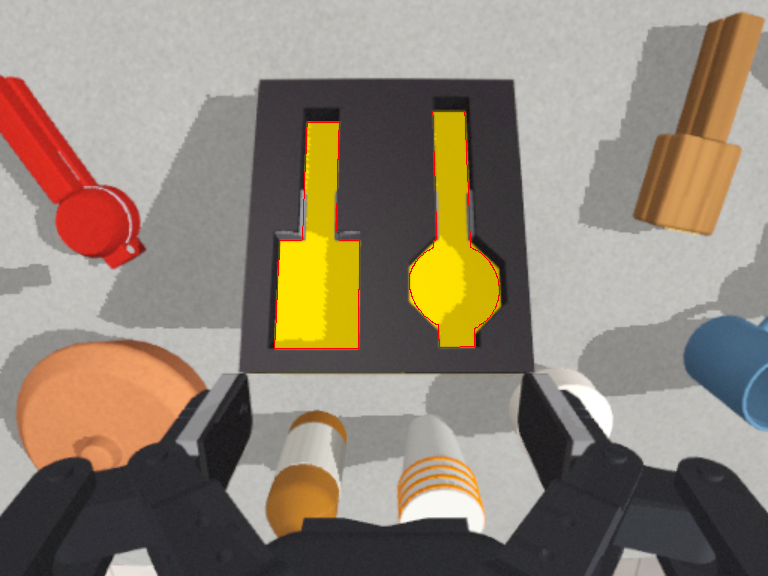

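The wrist-view contour matches the pockets: insert at (0.5238, −0.0161), yaw −1.08°. Next I hover over the press.

```bash
cat >> h.py <<'E'
def look(name,p0,hov,yaw,fn):
    robot.move_to(hov,[180,0,yaw]);T=tool();im=grab('wrist',fn+'.png');C=cam('wrist',T)
    fnc=lambda p,C,s:render(name,p,C,s)
    p,f=fit(fnc,[(soft(im,name),C)],p0,np.array([*p0[:2],.02,.14]))
    print(name,p.round(4),np.degrees(p[2]),f)
    r=fnc(p,C,(384*S,512*S));cs,_=cv2.findContours(r,0,2)
    o=cv2.resize(im[:,:,::-1],None,fx=1.5,fy=1.5)
    for c in cs: cv2.polylines(o,[(c*1.5/S).astype(np.int32)],True,(0,255,0),1)
    cv2.imwrite('pics/'+fn+'_o.png',o);print(robot.current_time_s(),robot.current_joint_positions().round(1));return p
E
python3 - <<'E'
from h import *
look('press',[.484,-.3087,.507],[.484,-.3087,.21],-151,'w_press')
E
```

```text
press [ 0.4835 -0.3087  0.52  ] 29.794333362835918 0.09973590357094486
4.125 [ 63.6  28.3 -49.3  82.3  21.5  79.  132.8]
```

View pics/w_press_o.png

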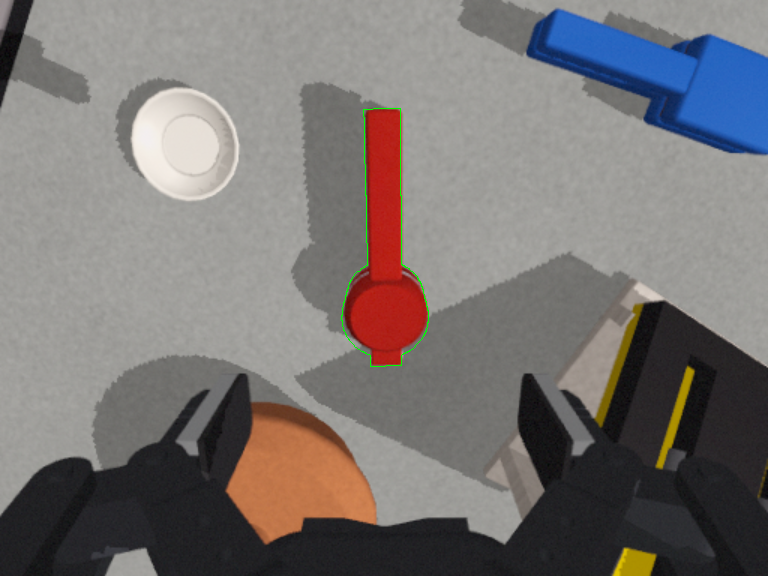

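Contour matches the press: handle end at (383,110), lug at (386,362). Now I grasp it.

Run:
```python
from h import *
x,y,a=.4835,-.3087,29.79-180
robot.line_to([x,y,.0405],[180,0,a],velocity=.2,f_stop=15)
print(robot.current_tool_pos(),robot.current_contact_force())
fingers.gripper_to(0.0,force=70)
print(robot.current_finger_gap(),robot.current_contact_force(),robot.current_time_s())
robot.line_to([x,y,.26],velocity=.2)
T=tool();im=grab('wrist','held1.png');C=cam('wrist',T)
print(T.round(4).tolist(),robot.current_contact_force(),robot.current_finger_gap(),robot.current_time_s(),robot.current_joint_positions().round(1))
dz=T[2,3]-.0405
def rn(p,C,s):
    E=C[2].copy();E[:3,3]+=E[:3,:3]@[0,0,dz];return render('press',p,(C[0],C[1],E),s)
p,f=fit(rn,[(soft(im,'press'),C)],[x,y,np.radians(29.79)],np.array([x,y,.02+dz,.16]))
print(p,np.degrees(p[2]),f, 'offset in press frame',R.from_euler('z',-p[2]).as_matrix()[:2,:2]@(T[:2,3]-p[:2]))
o=cv2.resize(im[:,:,::-1],None,fx=1.5,fy=1.5)
cs,_=cv2.findContours(rn(p,C,(384*S,512*S)),0,2)
for c in cs: cv2.polylines(o,[(c*1.5/S).astype(np.int32)],True,(0,255,0),1)
cv2.imwrite('pics/held1_o.png',o)
```

```text
[ 0.4848598  -0.30877686  0.04184637] [-0.35377079  0.35636323 -0.21780355]
-0.0004650976503618482 [0.74293384 0.71951683 0.04545862] 5.8917
[[-0.8678, -0.497, -0.0022, 0.4827], [-0.497, 0.8678, 0.0011, -0.3085], [0.0014, 0.0021, -1.0, 0.2587], [0.0, 0.0, 0.0, 1.0]] [ 0.01174636 -0.41570426 -0.38704177] -0.0029421598710684263 7.1917 [ 63.6  27.  -50.   77.2  20.4  85.1 134.8]
[ 0.49352927 -0.305757    0.44163408] 25.303768726008137 0.7980426190009989 offset in press frame [-0.01095204  0.00212999]
```

View pics/held1_o.png

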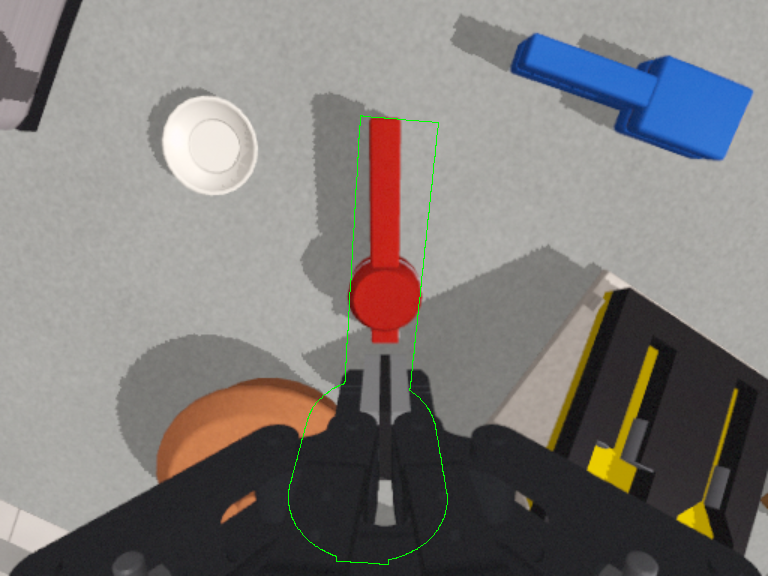

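The fingers closed empty and the press is still on the table at (385,240). I'll re-fit it to see whether it moved.

Run:
```python
from h import *
im=cv2.imread('pics/held1.png')[:,:,::-1].copy()
T=np.array([[-0.8678, -0.497, -0.0022, 0.4827], [-0.497, 0.8678, 0.0011, -0.3085], [0.0014, 0.0021, -1.0, 0.2587], [0.0, 0.0, 0.0, 1.0]])
p,f=fit(lambda p,C,s:render('press',p,C,s),[(soft(im,'press'),cam('wrist',T))],[.4835,-.3087,.52],np.array([.4835,-.3087,.02,.14]));print(p,np.degrees(p[2]),f)
fingers.gripper_to(1.0);g=grab('wrist','open.png')
print(robot.tip_reach,robot.current_finger_gap(),robot.current_tool_pos(),robot.current_time_s())
o=cv2.imread('pics/wrist0.png')
```

```text
[ 0.48373142 -0.30790379  0.52050334] 29.822644530744885 0.10386409647038108
0.017 0.9963668612601777 [ 0.48351425 -0.30870256  0.26005537] 8.025
```

Run:
```python
from h import *
fingers.gripper_to(0.4,force=70);grab('wrist','g40.png');print(robot.current_finger_gap(),robot.current_time_s())
T=np.eye(4);C=cam('wrist',T)
out=[]
for n,g in(('open',.085),('g40',.034),('held1',0)):
    o=cv2.imread(f'pics/{n}.png');
    o=cv2.resize(o[215:384,130:390],None,fx=2,fy=2,interpolation=cv2.INTER_CUBIC)
    for s in(-1,1):
      for z in np.arange(0,.025,.005):
        for x in(-.011,.011):
          u=(proj([[x,s*g/2,z]],C)[0]-[130,215])*2+.5
          cv2.circle(o,tuple(int(v) for v in u),2,(0,0,255) if abs(z)<.001 else (0,255,0) if z<.018 else (255,255,0),-1)
    out.append(o[:,:])
cv2.imwrite('pics/tips.png',cv2.resize(np.vstack([out[1],out[0]]),None,fx=.88,fy=.88))
```

```text
0.403186202953319 8.625
```

View pics/tips.png

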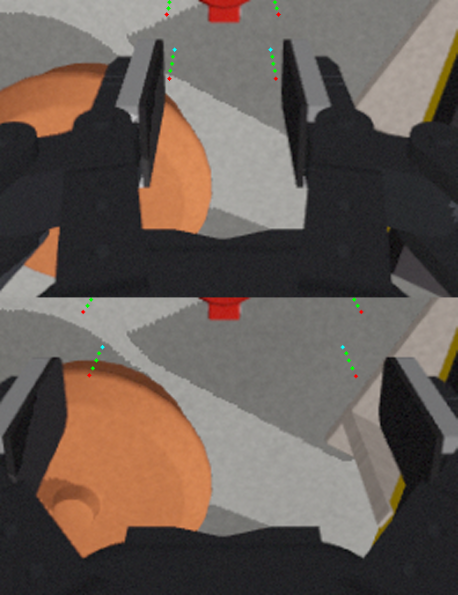

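Run:
```python
from h import *
T=np.eye(4);C=cam('wrist',T)
out=[]
for n,g in(('held1',0),('g40',.038)):
    o=cv2.imread(f'pics/{n}.png');
    o=cv2.resize(o[210:345,180:335],None,fx=5,fy=5,interpolation=cv2.INTER_CUBIC)
    for z in np.arange(-.03,.025,.005):
      for x in(-.011,.011):
        for s in(-1,1):
          u=(proj([[x,s*g/2,z]],C)[0]-[180,210])*5+2.5
          cv2.circle(o,tuple(int(v) for v in u),3,(0,0,255) if abs(z)<.001 else (0,255,0) if x>0 else (255,255,0),-1)
    out.append(cv2.resize(o,None,fx=.85,fy=.85)[:300])
cv2.imwrite('pics/tips2.png',np.vstack(out))
```

```text
(no output)
```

View pics/tips2.png

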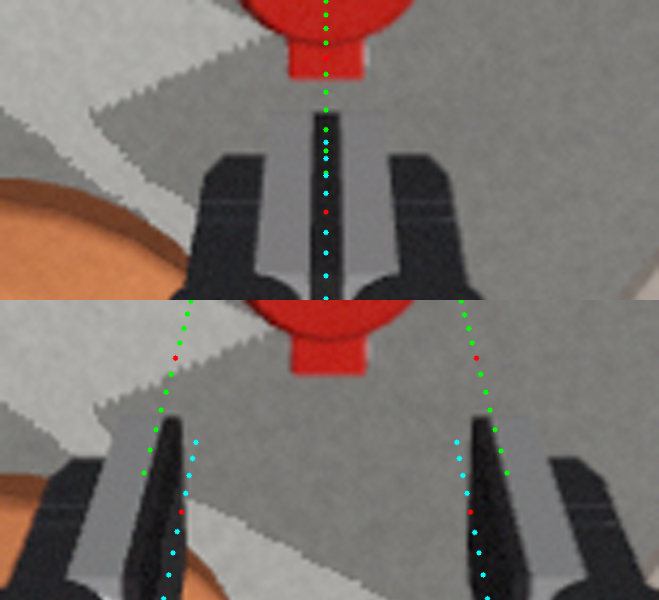

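The picture puts the fingertips about 15 mm behind the TCP when shut, not 17 mm ahead as documented. That explains the empty grasp. I'll check it by touching the handle top gently with the fingers shut.

Run:
```python
from h import *
x,y,a=.4837,-.3081,29.8-180
fingers.gripper_to(0.0,force=70)
robot.line_to([x,y,.07],[180,0,a],velocity=.25)
f0=robot.current_contact_force()
s=robot.line_to([x,y,.012],velocity=.04,f_stop=4)
print(s,robot.current_tool_pos(),f0,robot.current_contact_force(),robot.current_time_s())
grab('wrist','touch.png')
```

```text
True [ 0.48344806 -0.30796217  0.03342199] [0.67349822 0.1066448  0.3796082 ] [-0.61379623  0.02677729  3.62717226] 10.875
```

View pics/touch.png

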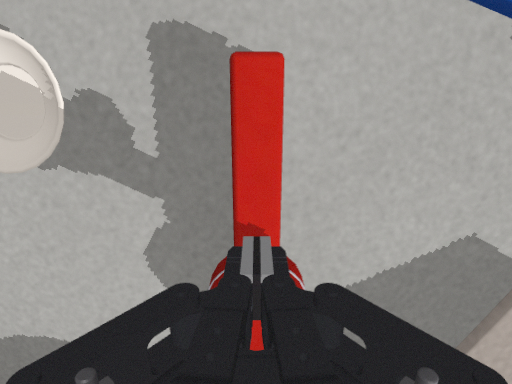

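Contact came at TCP z=0.0334, so the shut tips sit 10.6 mm behind the reported TCP. I'll re-grasp with the TCP at z=0.011.

Run:
```python
from h import *
x,y,a=.4837,-.3081,29.8-180
robot.line_to([x,y,.075],velocity=.25)
fingers.gripper_to(1.0,force=70)
s=robot.line_to([x,y,.011],[180,0,a],velocity=.15,f_stop=12);robot.pause(.1)
T0=tool();print(s,T0[:3,3],robot.current_eef_rot(),robot.current_contact_force())
if not s:
    fingers.gripper_to(0.0,force=70)
    print(robot.current_finger_gap(),robot.current_tool_pos(),robot.current_time_s())
    grab('wrist','grip1.png')
Rm,t0=insT([.5238,-.0161,-.0189])
for yy in(.05,-.05):
  M=Rm@np.diag([-1,1,-1]);o=R.from_matrix(M).as_euler('xyz',degrees=True)
  for h in(.011,.05,.1):
      q=robot.inverse_kinematics(list(t0+Rm@[0,yy,h]),list(o));print(yy,h,o.round(2),None if q is None else np.round(q,0))
```

```text
False [ 0.48501958 -0.3084432   0.01236622] [-1.79871068e+02  9.31013460e-02 -1.50197679e+02] [0.2306909  0.14073108 0.27200419]
0.2634871920002738 [ 0.48404684 -0.30818225  0.01144716] 13.2917
0.05 0.011 [-180.     30.    178.92] [ 36.   9. -48. 129.  40.  19.  44.]
0.05 0.05 [-180.     30.    178.92] [ 21.  -0. -31. 130.  15.  21.  67.]
0.05 0.1 [-180.     30.    178.92] [ 63. -16. -62. 128. -25.  31. 106.]
-0.05 0.011 [-180.     30.    178.92] [ 56.  10. -51. 129.  17.  16.  80.]
-0.05 0.05 [-180.     30.    178.92] [ 79.   3. -71. 129.  -4.  21. 101.]
-0.05 0.1 [-180.     30.    178.92] [ 84. -15. -62. 128. -40.  36. 136.]
```

View pics/grip1.png

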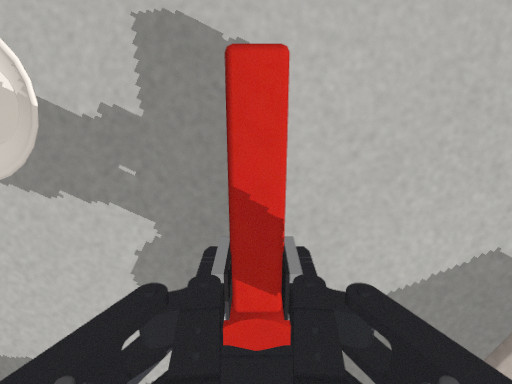

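Gripped: gap 0.26, jaws on the handle. Now lift and move to the approach pose over the press pocket.

```bash
cat >> h.py <<'E'
RI,TI=insT([.5238,-.0161,-.0189])
OI=[float(v) for v in R.from_matrix(RI@np.diag([-1,1,-1])).as_euler('xyz',degrees=True)]
def ip(x,y,h): return [float(v) for v in TI+RI@[x,y,h]]
def inins(): return RI.T@(np.array(robot.current_tool_pos())-TI)
E
python3 - <<'E'
from h import *
x,y=.4837,-.3081
robot.line_to([x,y,.24],velocity=.25)
print(robot.current_finger_gap(),robot.current_contact_force())
try: robot.line_to(ip(0,.05,.075),OI,velocity=.2)
except robot.PlanningError as e:
    print('line fail',e); robot.move_to(ip(0,.05,.075),OI)
robot.pause(.2)
print(inins(),robot.current_eef_rot(),robot.current_contact_force(),robot.current_finger_gap(),robot.current_joint_positions().round(0),robot.current_time_s())
a=grab('wrist','app1.png');b=grab('scene','app1s.png');c=grab('top','app1t.png')
o=np.hstack([a[:,:,::-1],cv2.resize(b[130:280,180:330,::-1],(384,384))])
cv2.imwrite('pics/app1_o.png',cv2.resize(o,(798,342)))
E
```

```text
0.26644765433291073 [-0.17234725 -0.02659137 -2.67424803]
[0.00027595 0.04954981 0.07502997] [179.96475435  30.00830963 178.84474772] [-0.27418111  0.68933579 -1.92813685] 0.2625764454544546 [ 67.  -9. -70. 128. -13.  25.  95.] 16.525
```

View pics/app1_o.png

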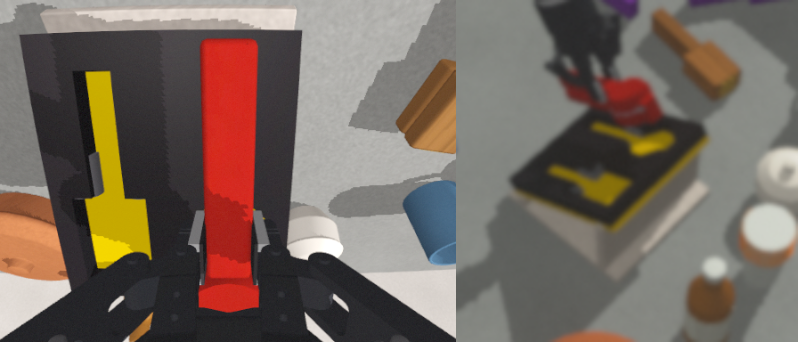

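```bash
cat >> h.py <<'E'
def overlay(fn,name,off,out):
    im=cv2.imread('pics/'+fn);C=cam('wrist',np.eye(4));o=cv2.resize(im,None,fx=1.5,fy=1.5)
    for pl,h in parts(name):
        for z,col in((0,(255,255,0)),(h,(0,255,0))):
            # press frame -> tool: x->-x, y->y, z->-z
            P=np.c_[-(pl[:,0]-off[0]),pl[:,1]-off[1],0*pl[:,0]-(z-off[2])]
            cv2.polylines(o,[(proj(P,C)*1.5).astype(np.int32).reshape(-1,1,2)],True,col,1)
    cv2.imwrite('pics/'+out,o)
E
python3 - <<'E'
from h import *
overlay('app1.png','press',(0.0003,0,.0114),'ov1.png')
E
```

```text
(no output)
```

View pics/ov1.png

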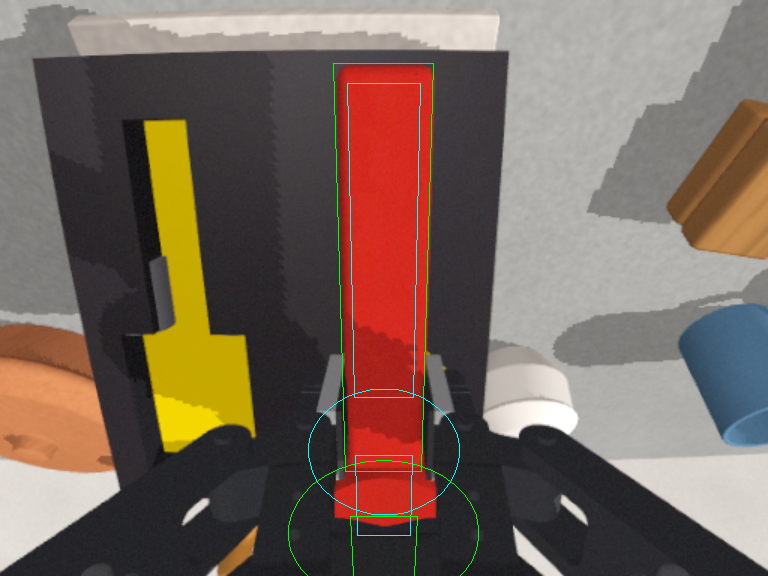

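Overlay agrees within about 1 mm. Inserting.

Run:
```python
from h import *
robot.line_to(ip(0,.0502,.036),OI,velocity=.12)
print(inins())
s=robot.line_to(ip(0,.0502,.0095),OI,velocity=.05,f_stop=22)
F=robot.current_contact_force();print(s,inins(),RI.T@F,robot.current_time_s())
robot.pause(.15);print(inins(),RI.T@robot.current_contact_force(),RI.T@robot.current_torque(),robot.current_finger_gap(),robot.current_eef_rot())
a=grab('wrist','in1.png');b=grab('scene','in1s.png')
o=np.hstack([a[:,:,::-1],cv2.resize(b[130:280,180:330,::-1],(384,384),interpolation=cv2.INTER_CUBIC)])
cv2.imwrite('pics/in1_o.png',cv2.resize(o,(798,342)))
```

```text
Traceback (most recent call last):
station.PlanningError: the arm cannot follow that straight line within its joint ranges
```

Run:
```python
from h import *
print(robot.current_joint_positions().round(1))
for yy in (.05,):
  for h in(.0095,.02,.03,.036,.045,.055,.065,.075,.085,.1,.13,.16,.2):
    q=robot.inverse_kinematics(ip(0,yy,h),OI);print(h,None if q is None else np.round(q,1))
for pit in (0,10,20):
  for z in (.2,.25,.3):
    q=robot.inverse_kinematics(ip(0,.05,.075)[:2]+[z],[180,pit,178.9]);print(pit,z,None if q is None else np.round(q,1))
```

```text
[ 67.2  -9.  -69.6 128.5 -13.5  25.2  95.1]
0.0095 [ 44.8  11.4 -58.5 129.1  47.6  21.2  36.9]
0.02 [ 46.    8.9 -58.8 129.1  40.2  20.9  43.7]
0.03 [ 46.1   6.1 -57.7 129.2  31.9  20.7  51.4]
0.036 [ 49.8   5.1 -61.1 129.1  28.9  21.1  54.4]
0.045 [ 42.5   1.9 -52.4 129.2  19.   21.1  63.4]
0.055 [ 44.8  -0.4 -53.6 129.1  12.5  22.   69.7]
0.065 [ 6.370e+01 -4.100e+00 -6.940e+01  1.287e+02  1.000e-01  2.300e+01
  8.210e+01]
0.075 [ 67.2  -9.  -69.6 128.5 -13.5  25.2  95.1]
0.085 [ 62.8 -11.  -64.3 128.4 -16.5  27.2  98. ]
0.1 [ 58.  -13.5 -58.3 128.1 -19.4  30.1 100.6]
0.13 [ 27.  -13.2 -31.9 127.7  -6.   33.8  87. ]
0.16 [  0.2 -15.7  -9.8 127.    4.5  39.   76.2]
0.2 None
0 0.2 [ 46.8  26.3 -71.8  96.1  25.6  76.5  59.5]
0 0.25 [ 19.7  11.9 -30.7  91.8   6.2  78.   77.1]
0 0.3 [ 11.    9.8 -20.2  86.3   3.4  84.5  79.7]
10 0.2 [ 40.1   8.2 -51.7 105.8   9.8  59.6  73.9]
10 0.25 [ 32.2   4.3 -41.5 100.8   5.   66.1  78.3]
10 0.3 [ 22.9   2.3 -30.9  95.3   2.9  72.9  80.4]
20 0.2 [ 60.4  -2.2 -65.9 114.9   0.5  46.2  82.8]
20 0.25 [ 64.   -8.  -64.3 109.7  -7.9  54.   91. ]
20 0.3 [ 54.8  -8.8 -54.7 104.1  -7.4  61.1  90.5]
```

Run:
```python
from h import *
w=ip(0,.05,.075)[:2]+[.26]
robot.line_to(w,[180,10,178.9],velocity=.25)
print(robot.current_joint_positions().round(1))
for h in(.0095,.03,.06):
    q=robot.inverse_kinematics(ip(0,.05,h),OI);print(h,None if q is None else np.round(q,1))
# move to comfortable elbow
robot.move_j([25,2.5,-33,100,4,66.5,79]) if False else None
q=robot.inverse_kinematics(w[:2]+[.30],[180,0,178.9]);print('up',np.round(q,1))
robot.move_j(list(q))
print(robot.current_tool_pos(),robot.current_joint_positions().round(1))
try:
    robot.line_to(ip(0,.05,.06),OI,velocity=.2);print('ok')
except robot.PlanningError as e: print(e)
print(inins(),robot.current_joint_positions().round(1),robot.current_time_s())
```

```text
[ 57.2   9.  -70.9  99.3  11.6  68.4  72.7]
0.0095 [ 52.   14.7 -67.6 129.   54.8  24.4  30.7]
0.03 [ 57.8   9.8 -71.4 129.   41.7  23.2  42.7]
0.06 [ 65.5  -2.2 -72.4 128.7   5.6  22.3  77. ]
up [ 45.4  19.6 -68.3  85.3  18.2  87.4  66.3]
[0.48659151 0.03525956 0.29897413] [ 45.4  19.6 -68.3  85.4  18.1  87.2  66.4]
ok
[6.47348727e-05 4.95706482e-02 6.02512226e-02] [ 62.9  -2.1 -69.9 128.8   6.3  22.4  76.1] 19.05
```

Run:
```python
from h import *
for h in (.036,.045,.052):
    try:
        robot.line_to(ip(0,.0503,h),OI,velocity=.1);print('ok',h);break
    except robot.PlanningError as e: print(h,e)
robot.pause(.1)
print(inins(),robot.current_joint_positions().round(1),robot.current_time_s())
for h in(.0095,.02,.03,.04,.05,.06):
    q=robot.inverse_kinematics(ip(0,.05,h),OI);print(h,None if q is None else np.round(q,1))
```

```text
ok 0.036
[0.00090801 0.05031443 0.03636724] [ 54.9   6.2 -66.8 128.9  32.2  21.8  51.4] 19.725
0.0095 [ 43.9  11.1 -57.4 129.1  46.8  21.   37.5]
0.02 [ 47.7   9.4 -60.8 129.1  41.6  21.3  42.5]
0.03 [ 52.    7.5 -64.4 129.1  36.   21.6  47.8]
0.04 [ 56.7   5.3 -68.  129.   29.1  21.8  54.5]
0.05 [ 61.4   2.2 -70.9 128.8  19.3  21.9  63.8]
0.06 [ 46.1  -1.6 -54.2 129.    9.1  22.6  72.9]
```

Run:
```python
from h import *
print(inins(),RI.T@robot.current_contact_force())
s=robot.line_to(ip(0,.0502,.0095),OI,velocity=.04,f_stop=22)
F=robot.current_contact_force();print(s,inins(),RI.T@F,robot.current_time_s())
robot.pause(.15);print(inins(),RI.T@robot.current_contact_force(),RI.T@robot.current_torque(),robot.current_finger_gap(),robot.current_eef_rot(),robot.current_joint_positions().round(0))
a=grab('wrist','in1.png');b=grab('scene','in1s.png')
o=np.hstack([a[:,:,::-1],cv2.resize(b[130:280,180:330,::-1],(384,384),interpolation=cv2.INTER_CUBIC)])
cv2.imwrite('pics/in1_o.png',cv2.resize(o,(798,342)))
```

```text
[0.00090801 0.05031443 0.03636724] [-1.40239882  0.00791316 -3.10454955]
True [0.00082677 0.05019824 0.01149126] [-0.45494708 -0.38095585  8.52946919] 20.35
[0.00084534 0.05020254 0.01149275] [ 0.06970035 -0.17008951  8.52857283] [-0.17376058  0.57246855 -0.05387637] 0.26334239556957184 [-179.95392703   30.07806938  178.91228551] [ 44.  11. -58. 129.  46.  21.  38.]
```

View pics/in1_o.png

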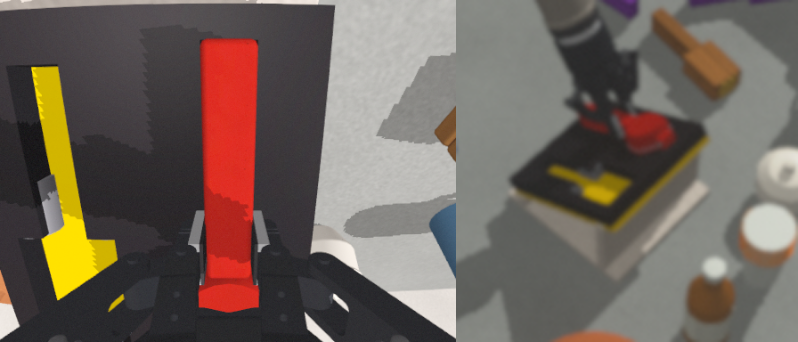

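The press stopped at the floor depth (h=0.0115 against 0.0114 when grasped). Release, then press down with shut tips to check the height.

Run:
```python
from h import *
fingers.gripper_to(0.6)
robot.line_to(ip(0,.0502,.048),OI,velocity=.15)
fingers.gripper_to(0.0)
s=robot.line_to(ip(0,.0502,.028),OI,velocity=.05,f_stop=18)
print(s,inins(),RI.T@robot.current_contact_force(),robot.current_joint_positions().round(0))
robot.line_to(ip(0,.0502,.062),OI,velocity=.2)
print(robot.current_time_s(),robot.current_joint_positions().round(0))
a=grab('wrist','out1.png')
w=ip(0,.05,.075)[:2]+[.27]
try: robot.line_to(w,[180,8,178.9],velocity=.3)
except robot.PlanningError as e: print(e)
p=look('squeezer',[.450,.265,-.195],[.450,.265,.2],180-11.5,'w_sq')
```

```text
True [0.00070004 0.04970695 0.03337458] [-1.36738761 -2.01839766 21.70474901] [ 53.   7. -65. 129.  34.  22.  49.]
23.1583 [ 63.  -3. -70. 129.   4.  23.  78.]
squeezer [ 0.4496  0.2648 -0.1861] -10.66535168586577 0.14435166522698917
25.125 [ 13.2  27.4 -63.8  91.3  25.2  77.2  24.4]
```

View pics/w_sq_o.png

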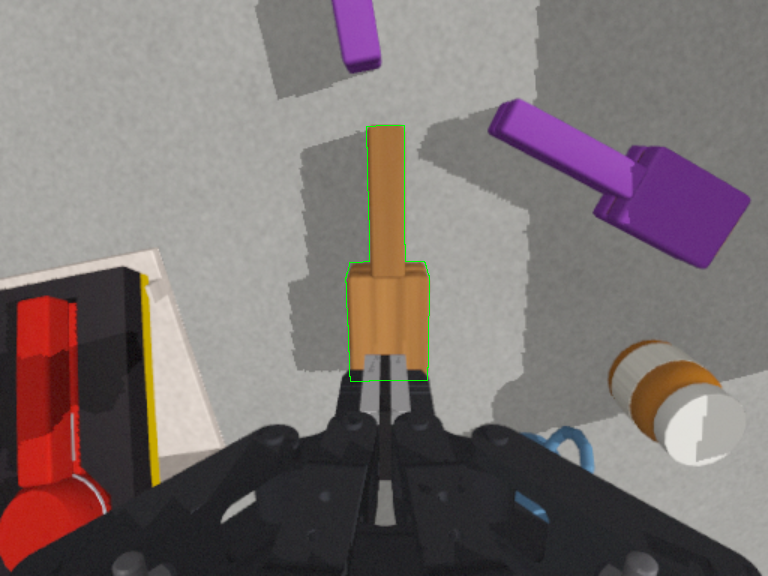

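View pics/out1.png

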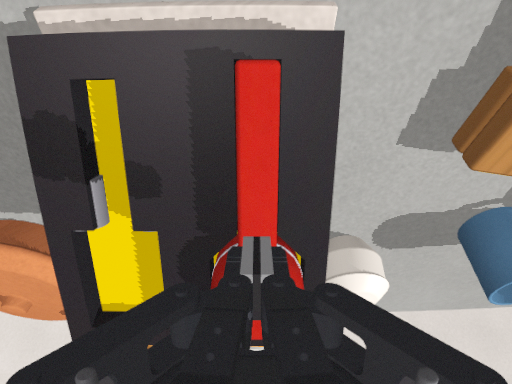

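The press is seated: tip contact came at h=0.03337, expected 0.0334 for fully home. The squeezer contour fits well. Grasping it 4 mm back from the origin so the pads clear the paddle shoulder.

Run:
```python
from h import *
ang=-.1861;x,y=np.array([.4496,.2648])-.004*np.array([np.cos(ang),np.sin(ang)]);a=180+np.degrees(ang)
robot.move_to([x,y,.08],[180,0,a]) if False else None
fingers.gripper_to(1.0,force=70)
robot.line_to([x,y,.06],[180,0,a],velocity=.25)
s=robot.line_to([x,y,.011],[180,0,a],velocity=.12,f_stop=12);robot.pause(.1)
print(s,robot.current_tool_pos(),robot.current_contact_force())
fingers.gripper_to(0.0,force=70)
T=tool();g=robot.current_finger_gap();d=R.from_euler('z',-ang).as_matrix()[:2,:2]@(T[:2,3]-[.4496,.2648])
print(g,T[:3,3],'off',d,robot.current_joint_positions().round(0),robot.current_time_s())
grab('wrist','grip2.png')
robot.line_to([x,y,.25],velocity=.25)
grab('wrist','lift2.png');overlay('lift2.png','squeezer',(d[0],0,T[2,3]),'ov2.png')
print(robot.current_finger_gap(),robot.current_contact_force(),robot.current_joint_positions().round(0),robot.current_time_s())
for h in(.0095,.03,.06,.075):
    q=robot.inverse_kinematics(ip(-.004,-.05,h),OI);print(h,None if q is None else np.round(q,1))
for z in (.25,.3):
    q=robot.inverse_kinematics(ip(-.004,-.05,.075)[:2]+[z],[180,8,178.9]);print(z,None if q is None else np.round(q,1))
```

```text
False [0.44646791 0.26640456 0.0121738 ] [-0.26282258  0.04575089  0.16002225]
0.26416993862576615 [0.44591788 0.26588889 0.01136486] off [-0.00382002  0.00038879] [  6.  39. -54. 105.  38.  56.  15.] 27.8667
0.262928539752098 [-0.05244232 -0.1632944  -2.39233257] [ 14.  25. -66.  87.  23.  83.  27.] 29.075
0.0095 [ 67.7  13.9 -65.7 129.3  35.9  17.5  63.3]
0.03 [ 66.7   6.8 -60.9 129.4   9.1  17.6  88.5]
0.06 [ 62.8  -1.6 -52.4 129.3 -15.   22.6 111.3]
0.075 [ 58.1  -4.7 -46.2 129.2 -19.7  25.6 115.8]
0.25 [ 62.    9.3 -62.2  98.8   8.9  69.   87. ]
0.3 [ 63.2   7.5 -62.6  93.    6.8  75.6  88.9]
```

View pics/ov2.png

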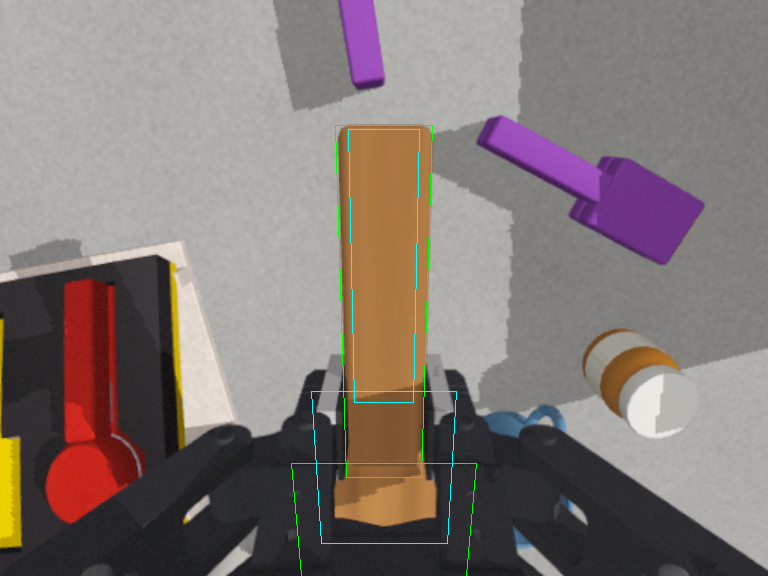

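Run:
```python
from h import *
w=ip(-.004,-.05,.075)[:2]+[.27]
robot.line_to(w,[180,8,178.9],velocity=.28)
print(robot.current_joint_positions().round(0),robot.current_time_s())
try:
    robot.line_to(ip(-.004,-.05,.06),OI,velocity=.22)
    print(robot.current_joint_positions().round(0))
    robot.line_to(ip(-.0045,-.05,.036),OI,velocity=.1)
except robot.PlanningError as e: print(e)
robot.pause(.15)
print(inins(),robot.current_eef_rot(),RI.T@robot.current_contact_force(),robot.current_finger_gap(),robot.current_joint_positions().round(0),robot.current_time_s())
a=grab('wrist','app2.png');b=grab('scene','app2s.png')
o=np.hstack([a[:,:,::-1],cv2.resize(b[130:280,180:330,::-1],(384,384),interpolation=cv2.INTER_CUBIC)])
cv2.imwrite('pics/app2_o.png',cv2.resize(o,(798,342)))
```

```text
[ 67.  10. -69.  97.  10.  72.  86.] 30.4167
[ 77.  -2. -66. 129. -17.  23. 113.]
[-0.00344329 -0.05017087  0.03645008] [-179.94696966   30.08099796  178.92270652] [-0.70108668 -0.58196913 -3.06738698] 0.26395335476314796 [ 71.   6. -64. 129.   6.  18.  92.] 31.975
```

View pics/app2_o.png

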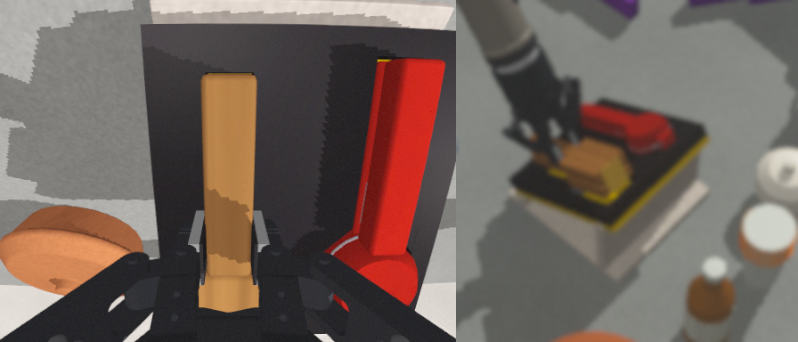

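Run:
```python
from h import *
s=robot.line_to(ip(-.0045,-.05,.0095),OI,velocity=.04,f_stop=22)
print(s,inins(),RI.T@robot.current_contact_force(),RI.T@robot.current_torque(),robot.current_finger_gap(),robot.current_joint_positions().round(0),robot.current_time_s())
grab('wrist','in2.png')
```

```text
True [-0.00407472 -0.05000547  0.01150462] [-0.69795549 -0.32869263 12.07957673] [ 0.01075892  0.64728707 -0.137952  ] 0.26414582372760015 [ 58.  10. -53. 130.  19.  15.  79.] 32.6917
```

View pics/in2.png

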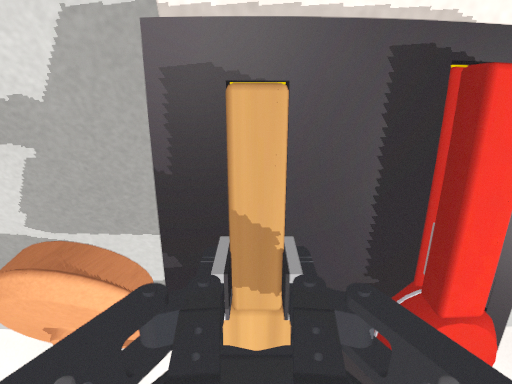

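The squeezer stopped at h=0.0115, against 0.0114 when grasped. Release, push test, then retreat.

Run:
```python
from h import *
fingers.gripper_to(0.6)
robot.line_to(ip(-.004,-.05,.048),OI,velocity=.15)
fingers.gripper_to(0.0)
s=robot.line_to(ip(-.002,-.05,.028),OI,velocity=.05,f_stop=18)
print(s,inins(),RI.T@robot.current_contact_force(),robot.current_time_s())
robot.line_to(ip(-.002,-.05,.065),OI,velocity=.2)
w=ip(-.004,-.05,.075)[:2]+[.28]
robot.line_to(w,[180,8,178.9],velocity=.3)
robot.move_to([.40,-.02,.32],[180,0,179])
print(robot.current_time_s(),robot.current_contact_force())
T=tool();a=grab('wrist','fin_w.png');b=grab('top','fin_t.png');c=grab('scene','fin_s.png')
z=lambda im,r:cv2.resize(im[r[0]:r[1],r[2]:r[3],::-1],(400,300),interpolation=cv2.INTER_CUBIC)
cv2.imwrite('pics/fin.png',np.vstack([np.hstack([cv2.resize(a[:,:,::-1],(400,300)),z(b,(110,320,90,390))]),np.hstack([z(c,(100,325,150,450)),z(c,(150,240,180,300))])]))
```

```text
True [-0.00215236 -0.05072258  0.03340411] [-3.28680522 -0.66849573 30.68898103] 34.5917
36.7 [-0.12865628 -0.24196399 -0.06451178]
```

View pics/fin.png

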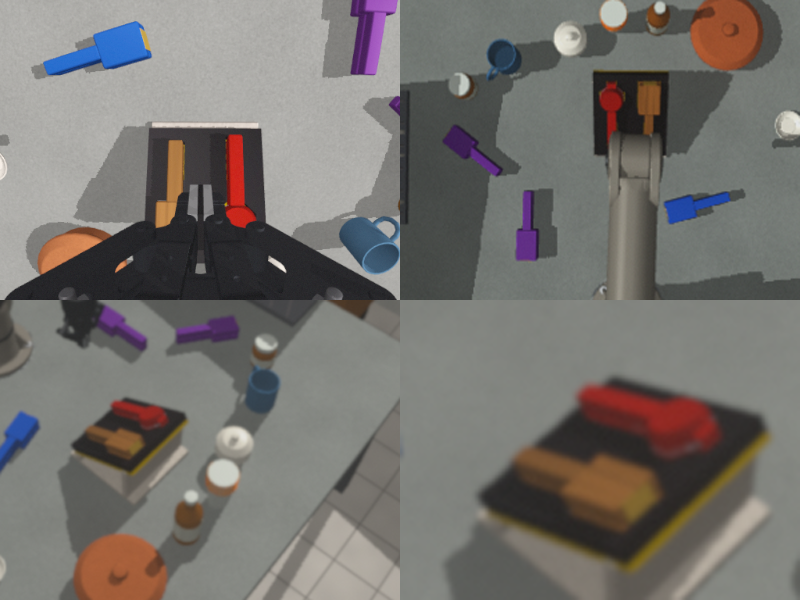

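Both tools are in their pockets, press left and squeezer right. The bystanders are where they were, and the gripper is clear.

Run:
```python
from h import *
print(workorder.close_job(),robot.current_time_s())
```

```text
the job is handed in; nothing more can be done
the job is handed in; nothing more can be done
```

Both tools are put away and the job is handed in: the red press went into its pocket first, then the wooden squeezer, and I let go of each. The robot's clock read 36.7 s just before the final pictures and hand-in, against the 58 s limit.

- **Seating checks:** Each tool stopped within about 0.1 mm of its expected depth while still held. After letting go, I pushed on each handle with the fingers shut. They met the handles at 33.4 mm, as expected for fully home, at about 22 N for the press and 31 N for the squeezer.
- **Final pictures:** Both tools sit in the right pockets, the gripper is clear with about zero contact force, and the other things look undisturbed. I judged the bystanders by eye and did not measure them again.

**What went wrong:**
- **Missed grasp:** My first try at the press closed on nothing. The fingertips are about 11 mm behind the reported TCP when shut, not 17 mm ahead as documented. I confirmed this with a light touch and corrected the grasp height.
- **Blocked line:** One straight line over the press pocket was refused for joint range. I re-approached from higher up and it worked.

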